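# Restock the flux lane, oldest first

### The job

Restock the flux-bottle lane on the bench shelf first-in-first-out: first slide the two old bottles forward along the lane, standing and without lifting them, until they stand one behind the other at the front stop, then take the two new bottles out of the delivery carton and set them down, not dropped, in the same lane behind the old ones. The four must end up upright in one row with no gap wider than a finger between them or at the front stop. Knock nothing over, and leave the jar in the carton, the stock in the other two lanes, the multimeter and the battery stand where they are.

Things in the scene. Friction and masses are not known exactly. Their poses are not given: they have to be found in the camera images.
- lane_flux: the lane (one of three alike metal channels on a shelf, 70 mm pitch) that holds the flux bottles; which one varies. Fixed, open above. Inside 250 x 52 mm; floor 3 mm thick; side walls and front stop 3 mm thick, 18 mm above the floor; back edge 9 mm above it. Origin: centre of its underside, 75 mm above the bench; x along the lane to its back (away from the robot), y across, z up
- lane_front (a point): point on top of the lane floor at the inner face of the front stop, on the lane's centre line (125 mm in -x and 3 mm in z from the lane's origin). A bottle touching the stop has its axis 23 mm behind this point, the following ones 46 mm further each. The 300 x 250 mm shelf board under the lanes is 75 mm high
- old_a_mid (a point): the front old bottle, standing in the flux lane 22 to 58 mm short of the front stop; white flux bottle, body 46 mm diameter, 50 mm high, black cap 26 mm diameter from 56 to 90 mm above its foot (90 mm in all), 70 to 140 g. Point on its axis, 45 mm above its foot; z up the bottle
- old_b_mid (a point): the rear old bottle, 2 to 28 mm behind the front one, with over 45 mm of free lane behind it. A bottle pushed higher than 30 mm over its foot may tip (friction 0.5 to 0.7). white flux bottle, body 46 mm diameter, 50 mm high, black cap 26 mm diameter from 56 to 90 mm above its foot (90 mm in all), 70 to 140 g. Point on its axis, 45 mm above its foot; z up the bottle
- new_a_mid (a point): a new bottle, in the carton: white flux bottle, body 46 mm diameter, 50 mm high, black cap 26 mm diameter from 56 to 90 mm above its foot (90 mm in all), 70 to 140 g. Point on its axis, 45 mm above its foot; z up the bottle
- new_b_mid (a point): the other new bottle, in the carton: white flux bottle, body 46 mm diameter, 50 mm high, black cap 26 mm diameter from 56 to 90 mm above its foot (90 mm in all), 70 to 140 g. Point on its axis, 45 mm above its foot; z up the bottle
- carton: open cardboard delivery carton, fixed, 150 (x) x 230 (y) x 55 mm high outside, walls and floor 4 mm, low flaps folded out at its two long sides; origin at the centre of its underside on the bench. The two new bottles and the jar stand in it in a row along its y, 70 mm apart, in any order
- reel_a_mid (a point): solder reel standing in its own lane, flanges 50 mm diameter, 42 mm high; point at its centre, 21 mm up
- reel_b_mid (a point): second solder reel, behind the first, same size
- tips_a_mid (a point): small cardboard box of soldering tips in its own lane, 40 x 44 x 46 mm high; point at its centre, 23 mm up
- tips_b_mid (a point): second box of tips, behind the first, same size
- jar_mid (a point): squat flux-paste jar in the carton with the new bottles, 55 mm diameter, 43 mm high, metal lid; point on its axis 22 mm up
- meter: yellow multimeter lying at the right side of the bench, 85 x 175 x 40 mm; origin under its centre
- cells: orange stand with three upright battery cells, 28 x 78 x 72 mm high, at the left side; origin under its centre

How it is judged:
By the outcome, as a careful person would: the job done as asked, in the order asked, and still so for the second after the job is handed in, with the robot touching nothing.
It also fails if it takes over 67 s, if anything falls off the work surface, if the arm or the gripper's body presses on something with over 40 N, if the wrist force passes 120 N, or if a joint passes its speed limit or range.

### The arm

A 6-joint arm with a two-finger parallel gripper is mounted at the origin on the work surface. World frame = base frame: x ahead of the robot, y to its left, z up, the work surface at z = 0. Lengths are in mm, angles in rad, forces in N, time in s.
With the tool pointing down it reaches from about 350 to 875 mm from the base axis. Payload 4.2 kg.
Tool frame: the origin (TCP) lies at the very end of the fingers, on their centre line; the grasp point (between the pads) lies 19 mm behind it; z points along the fingers, y is the line along which they close (so a half turn about z gives the same grasp; the last joint's range is limited). The gripper opens to 85 mm and grips with 20 to 120 N. Pads are 22 mm wide; open, the fingers measure 114 mm over their backs; the gripper's body (76 mm by 85 mm) begins 54 mm behind the grasp point. The pads swing forward as they close: fully open they stand 13 mm farther back than shut.
Start: joints at [1.372, 0.385, 0.008, 0, -1.194, -0.259], TCP at [276.201, 560.636, 231.312] pointing down, gripper open.
Joint ranges: [-3.14, 3.14], [-1.21, 2.06], [-1.07, 1.41], [-3.16, 2.05], [-2.99, -0.16], [-3.1, 3.1]. Speed limits (rad/s): [2.79, 2.79, 3.14, 3.14, 3.14, 3.14].

### API

Orientations are given as a unit quaternion [x, y, z, w].
In Python, from bench import arm gives the robot as it stands.
- The arm moves only by the tool servo_tool, never from a script. Its argument "rows" is a list that holds one entry, the list of rows, each a list of 7 numbers: the finger opening in mm, from 0 to 85.4, then the shift along the tool's x, y, z in mm, then the turn, a rotation vector about the tool's x, y, z in rad. A call has 1 to 10 rows; each row is the pose to reach, as a shift and turn from the pose commanded when the call began, along the tool's axes at that moment; what a row does not reach only later rows make up. A row lasts 1/8 s, in which the tool goes at most 62.5 mm and 10.7 degrees, less where a joint would pass 70% of its speed; a pose out of reach is approached as far as the arm can. A call with a gripper value outside its range is refused whole. The fingers move at their own pace and stop on an object; the grip force is fixed at half the most. Time passes only in rows, so rows that repeat a pose let the fingers close. It gives the time, the measured TCP pose, the force, the opening and the grip force at its end, in the units of the state.
- arm.read_state(): the state, without advancing time (a new reading comes with each control period).
- arm.get_image(name): name is "scene" or "top"; returns the picture (400x640x3 uint8, red, green, blue); there is no depth.
- arm.camera_params(name): a dict with "intrinsics" (3x3 intrinsics, pixels), "R" (3x3) and "t" (3): a world point X has camera coordinates R X + t. Camera axes: x right, y down, z forward; pixel columns grow to the right and rows downward; lengths in mm; the calibration is good to about 2 mm. A picture is of the moment at which its call begins. camera_params takes no time and is no camera call.
- arm.job_done(): hands the job in; it is judged then, once.
The state is a dict: "clock": time; "joints": joint angles; "joint_vel": joint speeds; "joint_efforts": joint torques, N m; "position": TCP position; "ee_rot": TCP orientation; "contact_force": force on the tool from outside, world axes, zero at the start; "wrist_torque": the same for the moment, N m; "gripper_width": finger opening in mm; "grasp_force": force on a finger pad.
Only numpy, scipy, OpenCV 4.12 (cv2) and the standard library are available. Lean on these libraries where they do the work, as an engineer would, in place of code of your own. Each camera call takes 0.05 s, during which the arm holds its last target. There are 200 camera calls.

## Working session

There is one attempt and no reset: what is moved stays moved. The work goes in short steps, Python scripts to look and compute and a tool call to move; the robot and the scene stay as the last step left them, time stands still between calls to the robot, and variables do not carry over. Pictures are saved under pics/ and viewed, at most 10 in all, crops included, and the job is handed in when it is done.

Besides the shell and the picture viewer there is one more tool, called after ">>>" by a JSON object that holds its "fn" and its "kwargs", one argument or row to a line. servo_tool: Moves the arm, as the interface text tells. Its arguments: {"type":"object","properties":{"rows":{"type":"array"}},"required":["rows"]}

```bash
mkdir -p pics; ls; python3 - <<'E'
from bench import arm
import cv2, json
for n in("scene","top"):
    im=arm.get_image(n); cv2.imwrite(f"pics/{n}0.png",im[:,:,::-1]); p=arm.camera_params(n)
    print(n,p)
s=arm.read_state(); print(s)
E
```

```text
pics
scene {'intrinsics': array([[441.36281828,   0.        , 318.0172985 ],
       [  0.        , 441.36281828, 204.22690421],
       [  0.        ,   0.        ,   1.        ]]), 'R': array([[ 0.48712844,  0.87332884, -0.00161748],
       [ 0.72798961, -0.40708231, -0.55164763],
       [-0.48242823,  0.26754575, -0.8340757 ]]), 't': array([-231.43524152, -308.64086378, 1651.29666306])}
top {'intrinsics': array([[443.1381625 ,   0.        , 307.86686316],
       [  0.        , 443.1381625 , 197.1419036 ],
       [  0.        ,   0.        ,   1.        ]]), 'R': array([[ 0.01915987, -0.99979197, -0.00699438],
       [-0.99528214, -0.01840702, -0.09526094],
       [ 0.09511238,  0.00878657, -0.99542776]]), 't': array([  -2.84400346,  518.24889976, 1621.96860177])}
{'clock': 0.1, 'joints': array([ 1.37160272e+00,  3.85467395e-01,  6.72711578e-03, -4.67578494e-04,
       -1.19398370e+00, -2.58588303e-01]), 'joint_vel': array([ 0.00093604, -0.00144899,  0.0040676 ,  0.0001651 ,  0.00014123,
       -0.0002671 ]), 'joint_efforts': array([-2.06087261e-04, -3.93320167e+01,  1.88927221e+01,  4.19786721e+00,
       -2.58888482e-03,  3.56262795e-06]), 'position': array([275.97362781, 560.17127695, 230.31969183]), 'ee_rot': array([ 9.73898588e-01, -2.26981418e-01, -1.88589476e-04,  9.69850921e-04]), 'contact_force': array([ 0.15336867, -0.63072616,  1.10282228]), 'wrist_torque': array([-0.02366781,  0.00362206,  0.01778192]), 'grasp_force': 0.0, 'gripper_width': 85.5173218654568}
```

View pics/scene0.png

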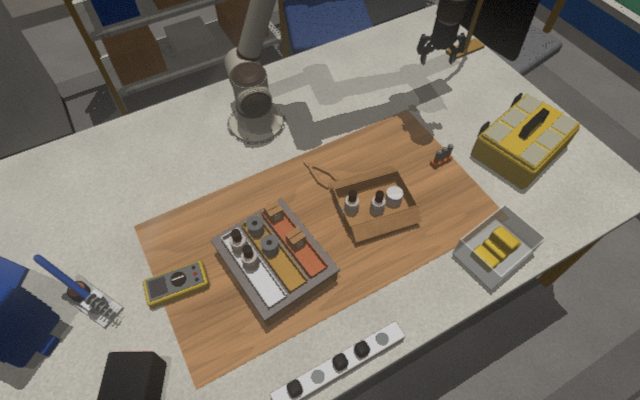

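View pics/top0.png

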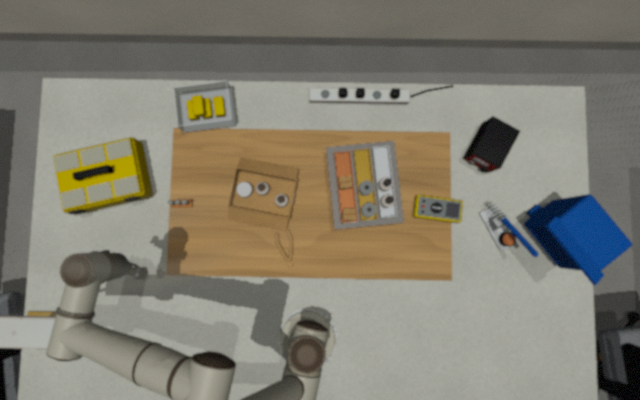

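The flux lane is the rightmost (white) one in the top view, with its caps near (388,183) and (388,200). The carton is left of the shelf, with the jar at (245,188) and new bottles near (263,187) and (281,199). I'll zoom in next.

```bash
cat > h.py <<'E'
import numpy as np, cv2
from bench import arm
def ray(n,u,v):
    p=arm.camera_params(n);R=np.array(p["R"]);t=np.array(p["t"]);K=np.array(p["intrinsics"])
    return -R.T@t, R.T@np.linalg.inv(K)@[u,v,1]
def plane(n,u,v,z):
    c,d=ray(n,u,v); return c+d*(z-c[2])/d[2]
def tri(a,b):
    A=[];B=[]
    (c1,d1),(c2,d2)=ray("scene",*a),ray("top",*b)
    s=np.linalg.lstsq(np.c_[d1,-d2],c2-c1,rcond=None)[0]
    p,q=c1+s[0]*d1,c2+s[1]*d2
    return (p+q)/2,np.linalg.norm(p-q)
def proj(n,X):
    p=arm.camera_params(n);x=p["intrinsics"]@(p["R"]@np.array(X,float)+p["t"]);return x[:2]/x[2]
E
python3 - <<'E'
import cv2,numpy as np
a=cv2.imread("pics/top0.png")[125:240,220:415];b=cv2.imread("pics/scene0.png")[170:325,205:430]
cv2.imwrite("pics/topc.png",cv2.resize(a,None,fx=4,fy=4,interpolation=cv2.INTER_CUBIC))
cv2.imwrite("pics/scenec.png",cv2.resize(b,None,fx=3.5,fy=3.5,interpolation=cv2.INTER_CUBIC))
E
```

```text
(no output)
```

View pics/topc.png

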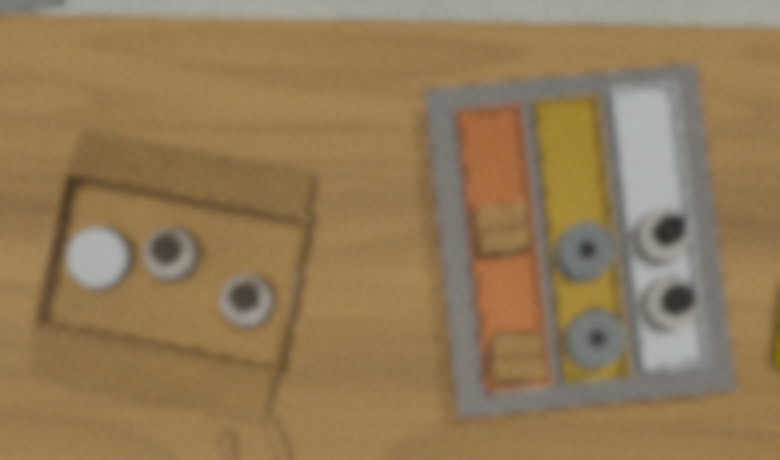

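View pics/scenec.png

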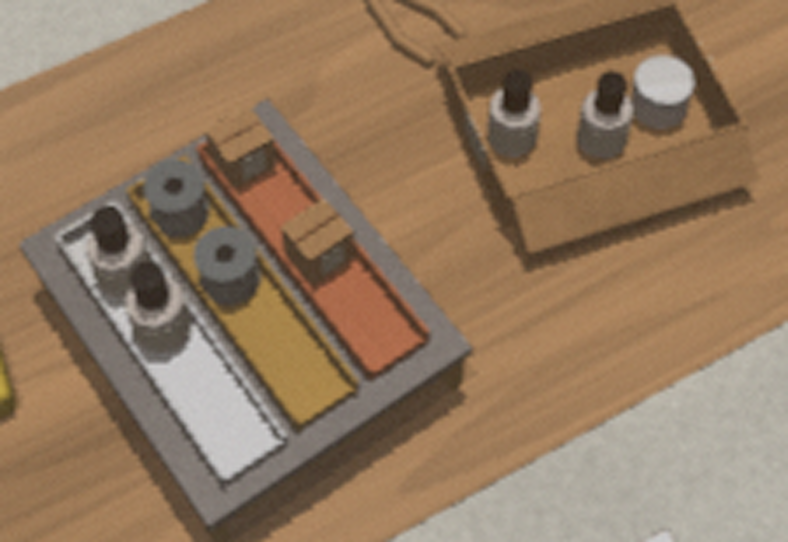

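Top crop: old caps at crop (670,230) and (678,298), with free white lane behind them. The carton holds the jar at (98,258) and bottles at (168,247) and (245,295). The scene crop shows the same order. Next I'll measure the caps and the shelf and carton corners.

```bash
cat >> h.py <<'E'
def caps(n,im,roi,thr=75):
    x0,y0,x1,y1=roi; g=cv2.resize(im[y0:y1,x0:x1].max(2),None,fx=4,fy=4,interpolation=cv2.INTER_LINEAR)
    m=(g<thr).astype(np.uint8); k,l,st,c=cv2.connectedComponentsWithStats(m)
    return [((c[i,0]+.5)/4-.5+x0,(c[i,1]+.5)/4-.5+y0,st[i,4]/16) for i in range(1,k) if st[i,4]>400]
E
python3 - <<'E'
from h import *
a=cv2.imread("pics/top0.png")[:,:,::-1];b=cv2.imread("pics/scene0.png")[:,:,::-1]
np.set_printoptions(precision=1,suppress=True)
T=caps("top",a,(235,165,400,215)); S=caps("scene",b,(225,185,400,270))
for t in T: print("T",np.array(t), plane("top",t[0],t[1],75), plane("top",t[0],t[1],151) )
for s in S: print("S",np.array(s), plane("scene",s[0],s[1],75), plane("scene",s[0],s[1],151))
for t in T:
  for s in S:
    p,e=tri(s[:2],t[:2])
    if e<12 and 30<p[2]<220: print(p,e)
f=lambda x,y:(220+(x+.5)/4-.5,125+(y+.5)/4-.5)
print("board");
for q in [(428,90),(692,66),(735,388),(460,415)]: print(plane("top",*f(*q),75))
print("lane white, floor back corners and front");
for q in [(611,88),(671,80),(642,372),(702,365)]: print(plane("top",*f(*q),78))
print("carton rim");
for q in [(74,180),(310,220),(283,370),(45,322)]: print(plane("top",*f(*q),55))
print("jar", plane("top",*f(98,258),47))
g=lambda x,y:(205+(x+.5)/3.5-.5,170+(y+.5)/3.5-.5)
print("scene board"); 
for q in [(25,243),(265,102),(470,350),(210,525)]: print(plane("scene",*g(*q),75))
print("scene carton rim"); 
for q in [(458,70),(672,10),(752,125),(512,195)]: print(plane("scene",*g(*q),55))
E
```

```text
T [387.  182.   26.3] [ 573.5 -277.9   75. ] [ 563.3 -265.   151. ]
T [389.1 199.4  26.2] [ 510.6 -285.6   75. ] [ 503.5 -272.3  151. ]
S [352.1 195.   87.2] [501.3 107.   75. ] [543.8  75.3 151. ]
S [378.9 196.3  72.1] [546.2 177.4  75. ] [585.7 141.  151. ]
S [256.7 232.6  77.4] [ 478.8 -209.1   75. ] [ 522.8 -219.6  151. ]
S [235.8 235.3  95.6] [ 457.3 -266.5   75. ] [ 502.8 -273.1  151. ]
S [247.1 251.1 104.1] [ 521.1 -258.8   75. ] [ 562.3 -266.   151. ]
S [271.  252.2  78.7] [ 557.9 -200.4   75. ] [ 596.6 -211.4  151. ]
[ 563.  -265.5  151.8] 1.294938960117363
[ 503.3 -272.7  151.5] 1.0438842694550499
board
[697.5 -58.3  75. ]
[ 724.  -298.2   75. ]
[ 431.7 -336.9   75. ]
[403.  -91.4  75. ]
lane white, floor back corners and front
[ 701.7 -224.2   78. ]
[ 710.  -278.6   78. ]
[ 444.3 -253.3   78. ]
[ 451.6 -306.8   78. ]
carton rim
[612.1 264.7  55. ]
[579.   47.2  55. ]
[441.2  68.8  55. ]
[480.9 286.7  55. ]
jar [541.3 241.5  47. ]
scene board
[ 434.6 -332.8   75. ]
[404.9 -94.4  75. ]
[699.8 -58.2  75. ]
[ 728.  -301.1   75. ]
scene carton rim
[446.4  80.1  55. ]
[484.9 290.3  55. ]
[626.2 278.5  55. ]
[583.7  53.8  55. ]
```

Both views agree:
- The lane runs at about 0.118 rad.
- Old caps are at (503,-273) and (563,-265), and the cap mid-height comes out at 151.5, as it must.
- The front stop is near (450,-280).

I'll now fix the new-bottle positions and compute the first move.

```bash
cat >> h.py <<'E'
from scipy.spatial.transform import Rotation as Ro
PSI=0.118-np.pi; U=np.array([np.cos(.118),np.sin(.118),0]); F=np.array([450.3,-279.8,78])
def ori(tilt=0,psi=PSI):
    return Ro.from_matrix(np.c_[[np.cos(psi),np.sin(psi),0],[np.sin(psi),-np.cos(psi),0],[0,0,-1]])*Ro.from_rotvec([0,tilt,0])
def go(pos,tilt=0,psi=PSI):
    s=arm.read_state(); R=Ro.from_quat(s["ee_rot"])
    return np.round(np.r_[R.inv().apply(np.array(pos)-s["position"]),1000*(R.inv()*ori(tilt,psi)).as_rotvec()],1)
E
python3 - <<'E'
from h import *
np.set_printoptions(precision=1,suppress=True)
a=cv2.imread("pics/top0.png")[:,:,::-1];b=cv2.imread("pics/scene0.png")[:,:,::-1]
for th in(90,105,115): print(th,[np.array(t) for t in caps("top",a,(235,165,400,215),th) if t[0]<300])
T=[t for t in caps("top",a,(255,178,290,207),100)]
print([plane("top",t[0],t[1],77) for t in T],[plane("scene",*q,77) for q in[(352.1,195),(378.9,196.3)]])
for t in T:
  for q in[(352.1,195),(378.9,196.3)]: print(tri(q,t[:2]))
B=np.array([563,-265.4,0]); 
P=B+U*55
print(go([P[0],P[1],235]), P)
E
```

```text
90 []
105 [array([236.8, 175.4,  46. ]), array([261.1, 186.6,  36.4]), array([280.7, 198.7,  33.4])]
115 [array([248.9, 174.7, 117.5]), array([261.2, 186.6,  45.7]), array([280.8, 198.6,  41.8])]
[array([548.2, 175.9,  77. ]), array([505.9, 104.1,  77. ])] [array([502.4, 106.4,  77. ]), array([547.1, 176.4,  77. ])]
(array([528.4, 135.8, 100.5]), np.float64(81.26086753894776))
(array([548. , 175.7,  78.6]), np.float64(0.119294242670391))
(array([505.5, 103.8,  82.7]), np.float64(0.35825524436122513))
(array([528.8, 138.2,  81.1]), np.float64(82.56517720028909))
[ 668.6  583.7   -3.5    0.7   -2.6 2565.6] [ 617.6 -258.9    0. ]
```

New bottles are at about (504.5,105) and (547.8,176). Both match the expected height, so I'm moving.

>>> {"fn": "servo_tool", "kwargs": {
  "rows": [
    [[0, 668, 584, -4, 0, 0, 2.565], [0, 668, 584, -4, 0, 0, 2.565], [0, 668, 584, -4, 0, 0, 2.565], [0, 668, 584, -4, 0, 0, 2.565], [0, 668, 584, -4, 0, 0, 2.565], [0, 668, 584, -4, 0, 0, 2.565], [0, 668, 584, -4, 0, 0, 2.565], [0, 668, 584, -4, 0, 0, 2.565], [0, 668, 584, -4, 0, 0, 2.565], [0, 668, 584, -4, 0, 0, 2.565]]
  ]
}}

```text
clock: 1.35
position: [516.7, -18.3, 234.0]
ee_rot: [-0.391, 0.921, 0.0, -0.0]
contact_force: [0.6, 1.0, 0.2]
gripper_width: 0.2
grasp_force: 0.0
```

```bash
python3 - <<'E'
from h import *
s=arm.read_state();print(s["clock"],s["position"],s["joints"].round(2),go([617.6,-258.9,235]),go([617.6,-258.9,235],.35))
E
```

```text
1.35 [516.73746438 -18.319088   233.97284587] [ 0.28  0.2  -0.25 -0.   -1.12 -1.05] [ 1.030e+02 -2.397e+02 -1.100e+00  2.000e-01 -1.000e-01  6.847e+02] [ 103.  -239.7   -1.1 -119.6  336.   677.6]
```

>>> {"fn": "servo_tool", "kwargs": {
  "rows": [
    [[0, 103, -240, 0, -0.12, 0.336, 0.678], [0, 103, -240, 0, -0.12, 0.336, 0.678], [0, 103, -240, 0, -0.12, 0.336, 0.678], [0, 103, -240, 0, -0.12, 0.336, 0.678], [0, 103, -240, 0, -0.12, 0.336, 0.678], [0, 103, -240, 0, -0.12, 0.336, 0.678]]
  ]
}}

```text
clock: 2.1
position: [618.7, -257.1, 232.4]
ee_rot: [-0.061, 0.983, -0.01, -0.175]
contact_force: [-0.1, 0.4, 0.4]
gripper_width: 0.0
grasp_force: 0.0
```

```bash
python3 - <<'E'
from h import *
s=arm.read_state();print(s["position"],go([617.6,-258.9,120],.35),go([617.6,-258.9,94],.35))
E
```

```text
[ 618.7304466  -257.14205412  232.38159023] [-37.5  -1.7 105.9  -0.6  -2.2   4.9] [-46.5  -1.8 130.3  -0.6  -2.2   4.9]
```

>>> {"fn": "servo_tool", "kwargs": {
  "rows": [
    [[0, -16, -2, 45, 0, 0, 0.005], [0, -31, -2, 88, 0, 0, 0.005], [0, -40, -2, 112, 0, 0, 0.005], [0, -46, -2, 130, 0, 0, 0.005], [0, -46, -2, 130, 0, 0, 0.005]]
  ]
}}

```text
clock: 2.72
position: [617.3, -257.5, 96.4]
ee_rot: [-0.059, 0.983, -0.011, -0.174]
contact_force: [0.3, 0.9, 0.5]
gripper_width: 0.0
grasp_force: 0.0
```

```bash
python3 - <<'E'
from h import *
s=arm.read_state();print(s["position"],s["contact_force"])
# final tip centre: axis of b at 69 from F; tip front ~11 ahead of tcp -> TCP at 69+23+11..14
for d in(140,120,105,101): print(d, (s["position"]-F)@U, go([*(F+U*d)[:2],94],.35))
im=arm.get_image("scene");cv2.imwrite("pics/s1.png",cv2.resize(im[170:325,205:430,::-1],None,fx=3.5,fy=3.5,interpolation=cv2.INTER_CUBIC))
E
```

```text
[ 617.29161681 -257.47906124   96.37608168] [0.30576854 0.85827713 0.46786829]
140 168.45813223731264 [25.9 -2.4 12.  -1.9 -0.9  2.1]
120 168.45813223731264 [44.7 -2.4 18.9 -1.9 -0.9  2.1]
105 168.45813223731264 [58.8 -2.3 24.  -1.9 -0.9  2.1]
101 168.45813223731264 [62.5 -2.3 25.4 -1.9 -0.9  2.1]
```

View pics/s1.png

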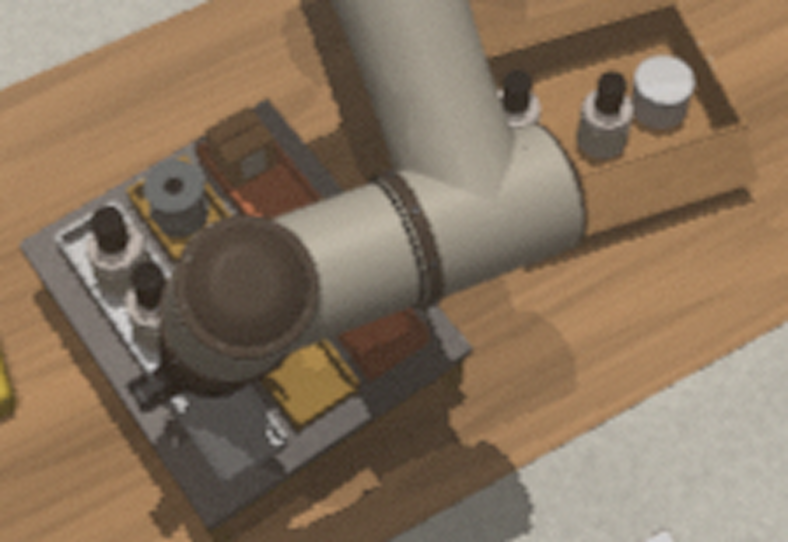

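The closed fingers stand in the lane behind the rear bottle, at crop (150,390). Nothing has been touched yet, so I'll push slowly with the low tip.

>>> {"fn": "servo_tool", "kwargs": {
  "rows": [
    [[0, 5, -1, 4, 0, 0, 0], [0, 10, -1.5, 6, 0, 0, 0], [0, 15, -1.5, 8, 0, 0, 0], [0, 20, -1.5, 9.5, 0, 0, 0], [0, 25, -1.5, 11.5, 0, 0, 0], [0, 30, -1.5, 13, 0, 0, 0], [0, 35, -1.5, 15, 0, 0, 0], [0, 40, -1.5, 17, 0, 0, 0], [0, 45, -1.5, 18.5, 0, 0, 0], [0, 48, -1.5, 19.5, 0, 0, 0]]
  ]
}}

```text
clock: 4.03
position: [566.3, -266.3, 94.3]
ee_rot: [-0.058, 0.983, -0.011, -0.174]
contact_force: [1.2, -0.6, 0.1]
gripper_width: 0.1
grasp_force: 0.6
```

```bash
cat >> h.py <<'E'
def look(tag):
    im=arm.get_image("scene"); cv2.imwrite(f"pics/{tag}.png",cv2.resize(im[170:325,205:430,::-1],None,fx=3.5,fy=3.5,interpolation=cv2.INTER_CUBIC))
    for q in caps("scene",im,(225,215,262,265)):
        p=plane("scene",*q[:2],151.5); print("cap",np.round(p,1),"d",round((p-F)@U,1),"area",round(q[2]))
E
python3 - <<'E'
from h import *
s=arm.read_state();print(s["position"],(s["position"]-F)@U,s["contact_force"])
for d in(110,105,101): print(d, go([*(F+U*d)[:2],94],.35))
look("s2")
E
```

```text
[ 566.25221536 -266.30934625   94.32612981] 116.73409774491716 [ 1.20108863 -0.5724844   0.11734858]
110 [ 6.2  0.3  2.6 -1.6 -0.   0.3]
105 [10.9  0.3  4.3 -1.6 -0.   0.3]
101 [14.7  0.3  5.7 -1.6 -0.   0.3]
cap [ 490.8 -274.2  151.5] d 40.9 area 95
cap [ 557.8 -242.   151.5] d 111.2 area 83
cap [ 589.1 -278.5  151.5] d 137.9 area 164
```

>>> {"fn": "servo_tool", "kwargs": {
  "rows": [
    [[0, 4, 0, 1.5, 0, 0, 0], [0, 8, 0, 3, 0, 0, 0], [0, 11, 0, 4, 0, 0, 0], [0, 13, 0, 5, 0, 0, 0], [0, 15, 0, 5.5, 0, 0, 0], [0, 16, 0, 6, 0, 0, 0]]
  ]
}}

```text
clock: 4.82
position: [550.5, -268.3, 94.3]
ee_rot: [-0.058, 0.983, -0.011, -0.173]
contact_force: [3.7, -0.5, 0.9]
gripper_width: -0.2
grasp_force: 1.9
```

```bash
python3 - <<'E'
from h import *
s=arm.read_state();print(s["position"],(s["position"]-F)@U,s["contact_force"])
look("s3")
E
```

```text
[ 550.48677872 -268.31681509   94.32594031] 100.84196079535987 [ 3.68054775 -0.47974256  0.90972887]
cap [ 474.3 -276.4  151.5] d 24.3 area 88
cap [ 541.3 -237.9  151.5] d 95.3 area 98
cap [ 579.2 -280.1  151.5] d 128.0 area 316
```

>>> {"fn": "servo_tool", "kwargs": {
  "rows": [
    [[0, 1, 0, 0.3, 0, 0, 0], [0, 1.5, 0, 0.5, 0, 0, 0], [0, 2, 0, 0.7, 0, 0, 0]]
  ]
}}

```text
clock: 5.25
position: [550.2, -268.6, 94.6]
ee_rot: [-0.059, 0.984, -0.012, -0.171]
contact_force: [7.4, 0.8, 0.2]
gripper_width: 0.2
grasp_force: 3.6
```

```bash
python3 - <<'E'
from h import *
s=arm.read_state();print(s["position"],(s["position"]-F)@U,s["contact_force"])
look("s4")
E
```

```text
[ 550.24603079 -268.61797145   94.55919452] 100.56743296246657 [7.42594941 0.84512501 0.20481473]
cap [ 473.9 -276.6  151.5] d 23.8 area 86
cap [ 539.7 -236.5  151.5] d 93.9 area 93
cap [ 578.3 -278.9  151.5] d 127.2 area 330
```

View pics/s4.png

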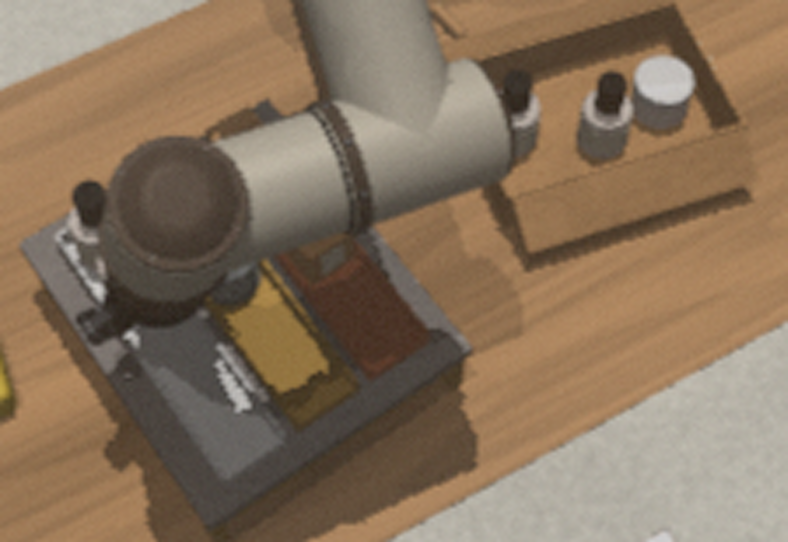

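The force rose with no further travel, so the old row is at the stop. The front cap, at crop (90,205), is upright. Retreating now.

>>> {"fn": "servo_tool", "kwargs": {
  "rows": [
    [[0, -19, 0, -7, 0, 0, 0], [0, -24, 0, -9, 0, 0, 0], [0, -8, 0, -54, 0, 0, 0], [30, 9, 0, -100, 0, 0, 0], [45, 24, 0, -142, 0, 0, 0]]
  ]
}}

```text
clock: 5.92
position: [572.2, -265.3, 237.3]
ee_rot: [-0.058, 0.983, -0.011, -0.175]
contact_force: [0.5, -0.3, -0.2]
gripper_width: 36.0
grasp_force: 0.0
```

```bash
python3 - <<'E'
from h import *
s=arm.read_state();print(s["position"],s["gripper_width"],go([504.5,105,200]))
E
```

```text
[ 572.23614165 -265.33414739  237.29730598] 36.041216976676814 [ 9.300e+00  3.758e+02  4.280e+01 -1.000e+00 -3.523e+02  3.000e-01]
```

>>> {"fn": "servo_tool", "kwargs": {
  "rows": [
    [[50, 9, 376, 43, 0, -0.352, 0], [50, 9, 376, 43, 0, -0.352, 0], [50, 9, 376, 43, 0, -0.352, 0], [50, 9, 376, 43, 0, -0.352, 0], [50, 9, 376, 43, 0, -0.352, 0], [50, 9, 376, 43, 0, -0.352, 0], [50, 9, 376, 43, 0, -0.352, 0], [50, 9, 376, 43, 0, -0.352, 0], [50, 9, 376, 43, 0, -0.352, 0]]
  ]
}}

```text
clock: 7.05
position: [505.7, 103.9, 197.9]
ee_rot: [-0.058, 0.998, -0.001, 0.001]
contact_force: [-0.3, -0.3, -0.1]
gripper_width: 50.3
grasp_force: 0.0
```

```bash
python3 - <<'E'
from h import *
im=arm.get_image("top")
for q in caps("top",im,(365,165,402,225)):
    p=plane("top",*q[:2],151.5); print("cap",np.round(p,1),"d",round((p-F)@U,1),"area",round(q[2]))
look("s5")
s=arm.read_state();print(s["position"],s["gripper_width"],s["contact_force"],go([504.5,105,59]))
E
```

```text
cap [ 474.6 -275.8  151.5] d 24.6 area 29
cap [ 475.1 -276.1  151.5] d 25.1 area 88
cap [ 522.6 -216.1  151.5] d 79.3 area 25
cap [ 520.5 -270.8  151.5] d 70.8 area 90
[505.9645445  103.88762503 197.99397429] 49.863514035211885 [-0.11770137 -0.35676229 -0.14940991] [  1.6   1.5 139.   -1.7   1.8  -1.4]
```

View pics/s5.png

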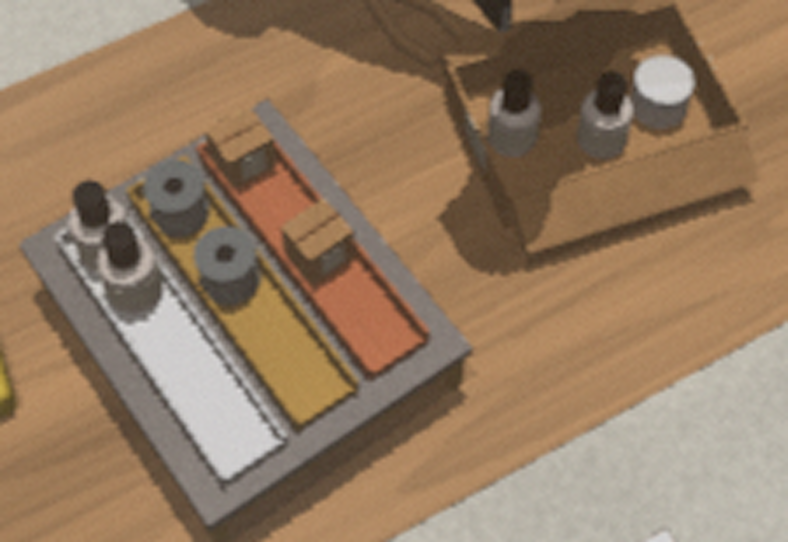

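Both old bottles stand touching at the stop, d≈24.6 and 70.8, with caps at crop (92,205) and (122,245). Now I'll grasp the first new bottle by its cap.

>>> {"fn": "servo_tool", "kwargs": {
  "rows": [
    [[50, 1.5, 1.5, 60, 0, 0, 0], [50, 1.5, 1.5, 105, 0, 0, 0], [50, 1.5, 1.5, 128, 0, 0, 0], [50, 1.5, 1.5, 138, 0, 0, 0], [50, 1.5, 1.5, 138, 0, 0, 0], [15, 1.5, 1.5, 138, 0, 0, 0], [15, 1.5, 1.5, 138, 0, 0, 0], [15, 1.5, 1.5, 138, 0, 0, 0], [15, 1.5, 1.5, 138, 0, 0, 0]]
  ]
}}

```text
clock: 8.28
position: [505.4, 106.7, 61.2]
ee_rot: [-0.06, 0.998, -0.0, 0.002]
contact_force: [-0.7, -0.6, 6.5]
gripper_width: 24.5
grasp_force: 58.8
```

>>> {"fn": "servo_tool", "kwargs": {
  "rows": [
    [[15, 0, 0, -10, 0, 0, 0], [15, 0, 0, -35, 0, 0, 0], [15, 0, 0, -70, 0, 0, 0], [15, 0, 0, -105, 0, 0, 0], [15, 0, 0, -140, 0, 0, 0], [15, 0, 0, -175, 0, 0, 0], [15, 0, 0, -175, 0, 0, 0]]
  ]
}}

```text
clock: 9.15
position: [505.3, 107.3, 238.2]
ee_rot: [-0.06, 0.998, 0.001, 0.004]
contact_force: [-0.5, 0.2, -1.4]
gripper_width: 24.3
grasp_force: 58.9
```

```bash
python3 - <<'E'
from h import *
s=arm.read_state();print(s["position"],s["gripper_width"],s["contact_force"])
P=F+U*119.5; print(P,go([P[0],P[1],235]))
look("s6")
E
```

```text
[505.25051351 107.30584317 238.19242879] 24.3080717126805 [-0.4595965   0.20355817 -1.37434526]
[ 568.9690059  -265.73170095   78.        ] [ -18.8 -378.     3.     0.8    8.3    1.3]
cap [ 475.1 -276.1  151.5] d 25.1 area 88
cap [ 521.5 -217.5  151.5] d 78.1 area 33
cap [ 520.6 -270.8  151.5] d 70.9 area 90
```

View pics/s6.png

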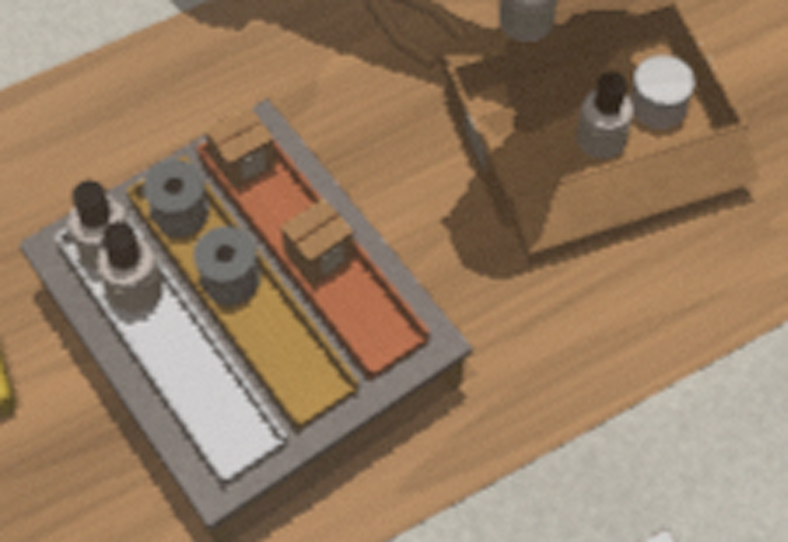

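The bottle is held upright above the carton, foot at crop (528,35). Moving to the lane.

>>> {"fn": "servo_tool", "kwargs": {
  "rows": [
    [[15, -1, -25, -4, 0, 0, 0], [15, -4, -75, -8, 0, 0.002, 0], [15, -7, -130, -8, 0, 0.004, 0], [15, -9, -185, -8, 0, 0.006, 0], [15, -12, -240, -8, 0, 0.008, 0], [15, -15, -295, -8, 0, 0.008, 0], [15, -17, -340, -8, 0, 0.008, 0], [15, -18.5, -370, -8, 0, 0.008, 0], [15, -18.5, -377.5, -8, 0, 0.008, 0], [15, -18.5, -377.5, -8, 0, 0.008, 0]]
  ]
}}

```text
clock: 10.45
position: [566.6, -265.7, 242.1]
ee_rot: [-0.059, 0.998, -0.0, -0.004]
contact_force: [-0.8, 0.6, -1.4]
gripper_width: 24.3
grasp_force: 59.0
```

```bash
python3 - <<'E'
from h import *
s=arm.read_state();print(s["position"],s["gripper_width"],s["contact_force"])
P=F+U*120; print(P,go([P[0],P[1]+.5,78+57.2+3]),go([P[0],P[1]+.5,78+57.2]))
E
```

```text
[ 566.57895299 -265.72457472  242.12716479] 24.259987582698148 [-0.77910871  0.55813206 -1.44440605]
[ 569.46552894 -265.67283777   78.        ] [-3.800e+00  2.000e-01  1.039e+02 -1.000e-01 -8.400e+00  3.000e-01] [-3.800e+00  2.000e-01  1.069e+02 -1.000e-01 -8.400e+00  3.000e-01]
```

>>> {"fn": "servo_tool", "kwargs": {
  "rows": [
    [[15, -3.5, 0, 25, 0, -0.006, 0], [15, -3.5, 0, 55, 0, -0.006, 0], [15, -3.5, 0, 80, 0, -0.006, 0], [15, -3.5, 0, 93, 0, -0.006, 0], [15, -3.5, 0, 99, 0, -0.006, 0], [15, -3.5, 0, 102, 0, -0.006, 0], [15, -3.5, 0, 103, 0, -0.006, 0]]
  ]
}}

```text
clock: 11.32
position: [570.6, -265.8, 141.3]
ee_rot: [-0.06, 0.998, -0.001, 0.001]
contact_force: [-0.1, 0.2, -0.5]
gripper_width: 25.1
grasp_force: 59.1
```

```bash
python3 - <<'E'
from h import *
s=arm.read_state();print(s["position"],(s["position"]-F)@U,s["gripper_width"],s["contact_force"],go([569.5,-265.2,78+57.2]))
E
```

```text
[ 570.57926933 -265.84246994  141.30100827] 121.08602534933912 25.081835225679686 [-0.14695756  0.17325646 -0.52557623] [ 1.   0.8  6.1 -2.1  1.4  1.1]
```

>>> {"fn": "servo_tool", "kwargs": {
  "rows": [
    [[15, 1, 0.5, 2, 0, 0, 0], [15, 1, 0.5, 4, 0, 0, 0], [15, 1, 0.5, 5, 0, 0, 0], [15, 1, 0.5, 5.5, 0, 0, 0], [15, 1, 0.5, 5.5, 0, 0, 0]]
  ]
}}

```text
clock: 11.95
position: [569.1, -265.5, 135.4]
ee_rot: [-0.059, 0.998, -0.001, 0.0]
contact_force: [-0.5, 0.7, 0.8]
gripper_width: 24.8
grasp_force: 59.1
```

>>> {"fn": "servo_tool", "kwargs": {
  "rows": [
    [[15, 0, 0, 0.6, 0, 0, 0], [15, 0, 0, 1, 0, 0, 0], [15, 0, 0, 1, 0, 0, 0]]
  ]
}}

```text
clock: 12.32
position: [569.2, -265.6, 135.3]
ee_rot: [-0.06, 0.998, -0.001, 0.0]
contact_force: [-2.7, 1.1, 5.3]
gripper_width: 24.4
grasp_force: 59.8
```

>>> {"fn": "servo_tool", "kwargs": {
  "rows": [
    [[32, 0, 0, 0, 0, 0, 0], [46, 0, 0, 0, 0, 0, 0], [46, 0, 0, 0, 0, 0, 0], [46, 0, 0, -15, 0, 0, 0], [46, 0, 0, -50, 0, 0, 0], [50, 0, 0, -90, 0, 0, 0]]
  ]
}}

```text
clock: 13.08
position: [569.0, -265.4, 225.7]
ee_rot: [-0.059, 0.998, -0.001, -0.0]
contact_force: [1.1, 0.4, 0.2]
gripper_width: 49.7
grasp_force: 0.0
```

```bash
python3 - <<'E'
from h import *
s=arm.read_state();print(s["position"],s["gripper_width"],go([547.8,176,200]))
E
```

```text
[ 568.98110715 -265.37223652  225.6512129 ] 49.654754911369736 [-3.140e+01  4.408e+02  2.490e+01 -1.700e+00 -3.000e-01  1.000e+00]
```

>>> {"fn": "servo_tool", "kwargs": {
  "rows": [
    [[50, -31, 441, 0, 0, 0, 0], [50, -31, 441, 0, 0, 0, 0], [50, -31, 441, 25, 0, 0, 0], [50, -31, 441, 25, 0, 0, 0], [50, -31, 441, 25, 0, 0, 0], [50, -31, 441, 25, 0, 0, 0], [50, -31, 441, 25, 0, 0, 0], [50, -31, 441, 25, 0, 0, 0], [50, -31, 441, 25, 0, 0, 0], [50, -31, 441, 25, 0, 0, 0]]
  ]
}}

```text
clock: 14.32
position: [547.8, 175.1, 199.0]
ee_rot: [-0.059, 0.998, -0.001, 0.0]
contact_force: [0.4, -0.3, 0.8]
gripper_width: 50.1
grasp_force: 0.0
```

```bash
python3 - <<'E'
from h import *
look("s7")
s=arm.read_state();print(s["position"],s["gripper_width"],go([547.8,176,61]))
E
```

```text
cap [ 475.1 -276.1  151.5] d 25.1 area 88
cap [ 524.5 -217.4  151.5] d 81.0 area 35
cap [ 520.4 -270.9  151.5] d 70.7 area 91
cap [ 569.4 -266.9  151.5] d 119.8 area 96
[547.75894405 174.87398314 198.92246106] 49.98811541393204 [-1.000e-01  1.300e+00  1.379e+02 -1.400e+00  6.000e-01 -1.000e+00]
```

View pics/s7.png

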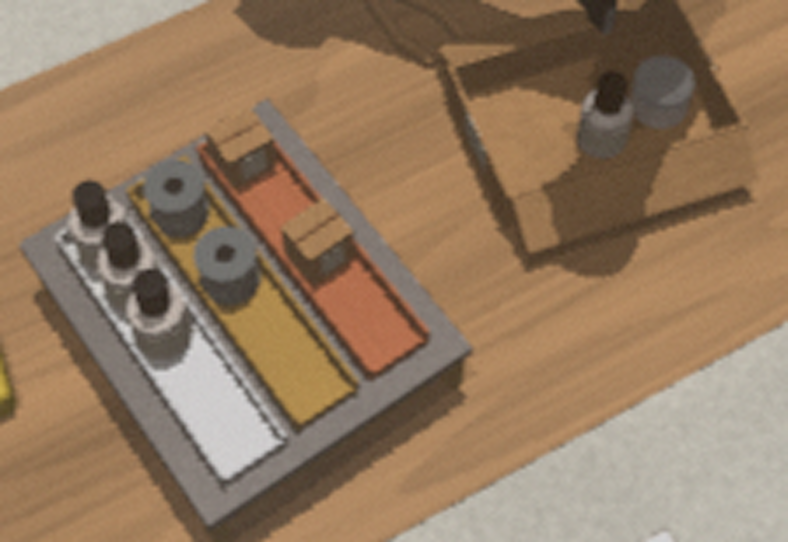

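The third bottle stands upright in the lane at d≈119.8, about 3 mm behind the second, with its cap at crop (152,290). Now for the last bottle.

>>> {"fn": "servo_tool", "kwargs": {
  "rows": [
    [[50, 0, 1, 60, 0, 0, 0], [50, 0, 1, 105, 0, 0, 0], [50, 0, 1, 128, 0, 0, 0], [50, 0, 1, 137.5, 0, 0, 0], [50, 0, 1, 137.5, 0, 0, 0], [15, 0, 1, 137.5, 0, 0, 0], [15, 0, 1, 137.5, 0, 0, 0], [15, 0, 1, 137.5, 0, 0, 0], [15, 0, 1, 137.5, 0, 0, 0]]
  ]
}}

```text
clock: 15.5
position: [548.5, 177.4, 62.5]
ee_rot: [-0.06, 0.998, -0.0, 0.002]
contact_force: [-0.5, -0.8, 6.7]
gripper_width: 24.7
grasp_force: 58.9
```

>>> {"fn": "servo_tool", "kwargs": {
  "rows": [
    [[15, 0, 0, -10, 0, 0, 0], [15, 0, 0, -35, 0, 0, 0], [15, 0, 0, -70, 0, 0, 0], [15, 0, 0, -105, 0, 0, 0], [15, 0, 0, -140, 0, 0, 0], [15, 0, 0, -180, 0, 0, 0], [15, 0, 0, -180, 0, 0, 0]]
  ]
}}

```text
clock: 16.38
position: [548.7, 178.2, 244.8]
ee_rot: [-0.06, 0.998, 0.001, 0.004]
contact_force: [0.2, -0.3, -1.0]
gripper_width: 24.2
grasp_force: 58.8
```

```bash
python3 - <<'E'
from h import *
s=arm.read_state();print(s["position"],s["gripper_width"],s["contact_force"])
P=F+U*168; print(P,go([P[0],P[1]+.5,245]))
E
```

```text
[548.70800137 178.15851669 244.8203243 ] 24.224966560363473 [ 0.21832393 -0.32745291 -1.04438299]
[ 617.13174051 -260.02197288   78.        ] [ -15.8 -442.7   -0.7    1.5    7.1    1.4]
```

>>> {"fn": "servo_tool", "kwargs": {
  "rows": [
    [[15, -1, -25, -2, 0, 0, 0], [15, -3, -75, -3, 0, 0, 0], [15, -5, -130, -3, 0, 0, 0], [15, -7, -185, -3, 0, 0, 0], [15, -9, -240, -3, 0, 0, 0], [15, -11, -300, -3, 0, 0, 0], [15, -13, -360, -3, 0, 0, 0], [15, -15, -410, -3, 0, 0, 0], [15, -16, -435, -3, 0, 0, 0], [15, -16, -442.5, -3, 0, 0, 0]]
  ]
}}

```text
clock: 17.62
position: [615.0, -261.3, 242.6]
ee_rot: [-0.058, 0.998, -0.0, -0.001]
contact_force: [-0.2, -0.1, -0.9]
gripper_width: 24.6
grasp_force: 59.0
```

```bash
python3 - <<'E'
from h import *
s=arm.read_state();print(s["position"],s["gripper_width"],s["contact_force"])
P=F+U*168; print(go([P[0],P[1]+.5,78+58.5]))
E
```

```text
[ 614.96663051 -261.34596135  242.55267363] 24.56132003018785 [-0.17653045 -0.08679143 -0.89790687]
[ -2.7   1.5 106.    0.2  -2.9  -1.4]
```

>>> {"fn": "servo_tool", "kwargs": {
  "rows": [
    [[15, -2.5, 1, 0, 0, 0, 0], [15, -2.5, 1, 25, 0, 0, 0], [15, -2.5, 1, 55, 0, 0, 0], [15, -2.5, 1, 73, 0, 0, 0], [15, -2.5, 1, 78, 0, 0, 0], [15, -2.5, 1, 78, 0, 0, 0]]
  ]
}}

```text
clock: 18.38
position: [618.6, -258.1, 167.0]
ee_rot: [-0.06, 0.998, -0.001, 0.0]
contact_force: [0.8, -0.3, 0.3]
gripper_width: 24.1
grasp_force: 59.0
```

```bash
python3 - <<'E'
from h import *
s=arm.read_state();print(s["position"],s["gripper_width"],s["contact_force"])
P=F+U*168; print(go([P[0],P[1]+.5,78+58.5]))
E
```

```text
[ 618.57553927 -258.13348265  167.04540638] 24.123364255535424 [ 0.81073166 -0.27220963  0.29170493]
[ 1.6 -1.1 30.5 -1.8  0.5  2.4]
```

>>> {"fn": "servo_tool", "kwargs": {
  "rows": [
    [[15, 1.5, -1, 8, 0, 0, 0], [15, 1.5, -1, 16, 0, 0, 0], [15, 1.5, -1, 23, 0, 0, 0], [15, 1.5, -1, 27, 0, 0, 0], [15, 1.5, -1, 29, 0, 0, 0], [15, 1.5, -1, 30, 0, 0, 0], [15, 1.5, -1, 30, 0, 0, 0]]
  ]
}}

```text
clock: 19.25
position: [617.0, -260.3, 136.8]
ee_rot: [-0.059, 0.998, -0.001, 0.0]
contact_force: [0.7, 0.4, -1.2]
gripper_width: 24.6
grasp_force: 59.0
```

>>> {"fn": "servo_tool", "kwargs": {
  "rows": [
    [[15, 0, 0, 0.5, 0, 0, 0], [15, 0, 0, 1, 0, 0, 0], [15, 0, 0, 1, 0, 0, 0]]
  ]
}}

```text
clock: 19.62
position: [617.1, -260.3, 136.6]
ee_rot: [-0.06, 0.998, -0.001, 0.001]
contact_force: [-1.7, 0.8, 4.5]
gripper_width: 24.8
grasp_force: 59.5
```

Contact with the floor. Releasing and withdrawing.

>>> {"fn": "servo_tool", "kwargs": {
  "rows": [
    [[32, 0, 0, 0, 0, 0, 0], [46, 0, 0, 0, 0, 0, 0], [46, 0, 0, 0, 0, 0, 0], [46, 0, 0, -15, 0, 0, 0], [46, 0, 0, -50, 0, 0, 0], [50, 0, 0, -100, 0, 0, 0], [50, 0, 50, -110, 0, 0, 0], [50, 0, 110, -110, 0, 0, 0], [50, 0, 170, -110, 0, 0, 0], [50, 0, 230, -110, 0, 0, 0]]
  ]
}}

```text
clock: 20.88
position: [589.4, -30.0, 246.8]
ee_rot: [-0.059, 0.998, -0.001, 0.001]
contact_force: [0.1, 0.4, 0.9]
gripper_width: 49.9
grasp_force: 0.0
```

>>> {"fn": "servo_tool", "kwargs": {
  "rows": [
    [[50, 0, 60, 0, 0, 0, 0], [50, 0, 120, 0, 0, 0, 0], [50, 0, 170, 0, 0, 0, 0], [50, 0, 200, 0, 0, 0, 0], [50, 0, 200, 0, 0, 0, 0]]
  ]
}}

```text
clock: 21.5
position: [565.7, 169.0, 246.0]
ee_rot: [-0.061, 0.998, -0.0, 0.001]
contact_force: [-0.4, -0.0, 0.6]
gripper_width: 50.0
grasp_force: 0.0
```

```bash
python3 - <<'E'
from h import *
look("s8")
im=arm.get_image("top")
for q in caps("top",im,(365,150,402,225)):
    p=plane("top",*q[:2],151.5); print("cap",np.round(p,1),"d",round((p-F)@U,1),"area",round(q[2]))
E
```

```text
cap [ 475.1 -276.1  151.5] d 25.1 area 89
cap [ 520.5 -270.9  151.5] d 70.7 area 91
cap [ 569.4 -266.9  151.5] d 119.8 area 96
cap [ 605.8 -257.3  151.5] d 157.1 area 33
cap [ 616.1 -260.8  151.5] d 166.9 area 28
cap [ 569.3 -266.6  151.5] d 119.7 area 27
cap [ 474.7 -275.8  151.5] d 24.7 area 29
```

View pics/s8.png

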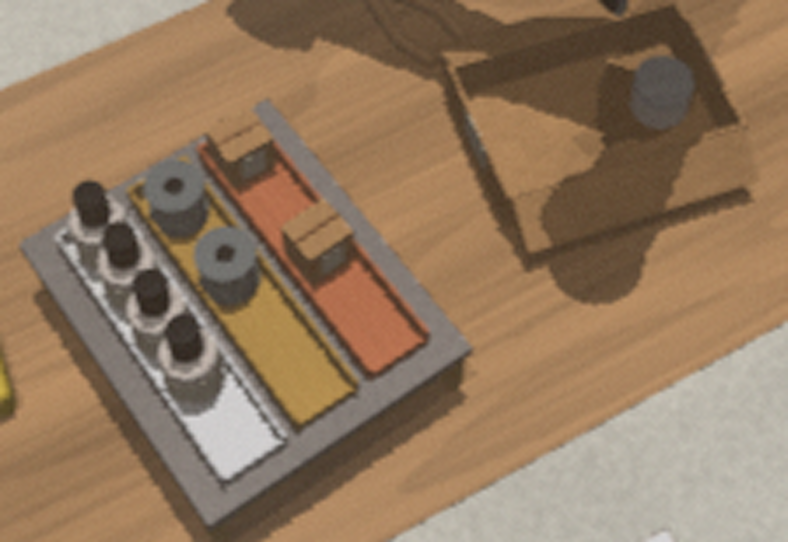

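All four bottles stand upright in one row, with caps at crop (92,205), (122,245), (152,290) and (185,335). The gaps are about 1–3 mm, and the jar and other stock haven't moved. The arm is clear, so I'm handing in.

```bash
python3 -c "
from bench import arm
print(arm.job_done())"
```

```text
the job is handed in; nothing more can be done
None
```

The lane is restocked and handed in at about 21.6 s: both old bottles are at the front stop, the two new ones stand behind them with gaps of about 1–3 mm, all four are upright, and the jar and the stock in the other lanes are where they were.

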